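Close up and lift out the dust extractor's filter cassette

TASK

The filter cassette in the bench dust extractor is full of gold dust and is going for recovery. First turn the emptying cap on top of the cassette clockwise until it is fully home, so that nothing spills; then pinch the two side catches together and, keeping them pinched, lift the cassette straight up out of its bay, without tearing it out against the catches. Finish still holding it by the catches, level and still, its underside at least 2 cm clear above the extractor's top, touching neither it nor the things on it; leave everything else on the bench where it stands.

Things in the scene. Friction and masses are not known exactly. Their poses are not given: they have to be found in the camera images.
- extractor: Grey sheet-metal dust extractor fixed to the bench, 240 x 240 x 120 mm (x -115 to 125, y -165 to 75), a suction scoop reaching 48 mm further in front (-x). Origin: on the bench below the centre of its cassette bay; x front to rear, y left, z up. Flat top at z = 120 mm, with the bay's mouth, 150 (x) by 50 mm, centred at x = y = 0; bay floor at z = 48. A 12 mm tall knob at x -85, y -135
- cassette: Black filter cassette in the bay, 146 (x) x 46 mm (y), 0.3 to 0.5 kg, 2 mm play all round. Origin: centre of its underside, on the bay floor at the start; x along it towards the cap's end, y left, z up. Decks at z = 88 mm (16 mm above the extractor's top); core between the catches to z = 100. Cap on the deck at x = 47. Held down by the catches' barbs; must rise 72 mm to leave the bay
- cap_grip (a point): Middle of the grip bar of the emptying cap: a round cap 42 mm across, 10 mm thick, with an upright bar 36 mm long, 10 mm wide and 14 mm tall across it. The point is at half the bar's height, 109 mm above the cassette's underside (7 mm above the cap's round face, 7 mm below the bar's top). x runs along the bar, z up along the cap's axis
- cap (a joint): Turn of the cap in rad: 0 = fully home against its stop (bar along the cassette's length), growing as it is undone, anticlockwise seen from above, to 1.57 (bar across the cassette). It stays where it is left; turning it takes about 0.06 N m. It starts undone by 0.8 to 1.4
- catch_left_pad (a point): Centre of the outer face of the left (+y) catch's thumb pad, 92 mm above the cassette's underside (20 mm above the extractor's top). The pad is upright, 24 mm long (x), 20 mm tall, at the middle of the cassette's length, and faces +y; the two pads' outer faces are 57 mm apart when free, 45 mm when both are pressed right in
- catch_right_pad (a point): The same on the right (-y) side catch; its pad faces -y
- catch_left (a joint): Travel of the left catch in m, inwards (-y): 0 = sprung out, its barb caught under the extractor's top sheet; from 0.0055 on it is free of the sheet wherever the cassette stands in its play; 0.006 = pressed right in, at its stop. The spring pushes back with 2.4 N when out and 6 N when right in
- catch_right (a joint): The same for the right catch, inwards (+y)
- tape: Roll of paper tape, 66 mm across and 18 mm tall, lying on the extractor's top to the right of the bay; leave it there. Origin: centre of its underside
- bench_block: Steel bench block on a rubber base, 70 x 70 x 30 mm, on the bench left of the extractor; leave alone. Origin: centre of its underside
- lighter: Gas lighter standing upright, 14 x 26 x 78 mm, on the bench left of the extractor; leave alone. Origin: centre of its underside
- bricks: Stack of pale soldering bricks, 150 x 110 x 64 mm; leave alone. Origin: centre of its underside
- mandrel: Upright tapered steel ring mandrel on a round foot, 68 mm across and 152 mm tall; leave alone. Origin: centre of its underside
- flux: Small amber bottle of flux, 46 mm across and 95 mm tall; leave alone. Origin: centre of its underside
- pliers: Flat-nose pliers lying on the bench, 150 x 60 x 12 mm; leave alone. Origin: under the pivot
- bowl: Shallow white bowl, 96 mm across and 32 mm tall; leave alone. Origin: centre of its underside
Things that resemble listed ones, but are neither listed nor needed, are in the scene too. What is shaped like the cassette but pink is not meant.

How it is judged:
By the outcome, as a careful person would: the job done as asked, in the order asked, and still so for the second after the job is handed in, while the arm keeps its last pose, push and grip.
It also fails if it takes over 53 s, if anything falls off the work surface, if the arm or the gripper's body presses on something with over 40 N, if the wrist force passes 120 N, or if a joint passes its speed limit or range.

ROBOT

A 6-joint arm with a two-finger parallel gripper is mounted at the origin on the work surface. World frame = base frame: x ahead of the robot, y to its left, z up, the work surface at z = 0. Lengths are in m, angles in rad, forces in N, time in s.
With the tool pointing down it reaches from about 0.375 to 0.975 m from the base axis. Payload 3.8 kg.
Tool frame: the origin (TCP) lies midway between the tips of the shut fingers; the grasp point (between the pads) lies 19 mm behind it; z points along the fingers, y is the line along which they close (so a half turn about z gives the same grasp; the last joint's range is limited). The gripper opens to 88 mm and grips with 3 to 60 N. Pads are 18 mm wide; open, the fingers measure 123 mm over their backs; the gripper's body (75 mm by 187 mm) begins 45 mm behind the grasp point.
Start: joints at [-1.326, 0.264, 1.604, -0, 1.274, -0.037], TCP at [0.188, -0.648, 0.239] pointing down, gripper open.
Joint ranges: [-2.63, 2.63], [-0.94, 2.18], [0.31, 2.57], [-1.31, 4.45], [0, 2.66], [-2.55, 2.55]. Speed limits (rad/s): [2.57, 2.57, 3.14, 3.14, 3.14, 3.14].

INTERFACE

Orientations are given as a 3x3 rotation matrix whose columns are the frame's x, y, z axes.
In Python, from workcell import arm gives the robot as it stands.
- The arm moves only by the tool drive_tool, never from a script. Its argument "increments" is text: rows parted by semicolons, each of 7 numbers parted by spaces: the finger opening in m, from 0 to 0.0881, then the shift along the tool's x, y, z in m, then the turn, a rotation vector about the tool's x, y, z in rad. A call has 1 to 8 rows; each row shifts and turns the commanded pose from where the row before left it, along the tool's axes as they then stand; what a row does not reach is not made up. A row lasts 1/10 s, in which the tool goes at most 50 mm and 8.59 degrees, less where a joint would pass 70% of its speed; a pose out of reach is approached as far as the arm can. A call is refused whole if a number of a shift passes 0.05 or a number of a turn 0.15, either way. A call with a gripper value outside its range is refused whole. The fingers move at their own pace and stop on an object; "squeeze" is the grip in N (left out, the last holds). Time passes only in rows, so rows that do not move let the fingers close. It gives the time, the measured TCP pose, the force, the opening and the grip force at its end, in the units of the state.
- arm.read_state(): the state, without advancing time (a new reading comes with each control period).
- arm.read_camera(name): name is "side" or "top"; returns a dict with "frame" (384x512x3 uint8, red, green, blue), "depth" (384x512 float32, m along the optical axis (not along the pixel's ray), 0 where there is no reading), "camera_matrix" (3x3 intrinsics, pixels), "dist_coeffs" ([k1, k2, p1, p2, k3] as OpenCV has them; the pictures are not rectified), "view" (4x4, takes a point from world to camera coordinates). Camera axes: x right, y down, z forward; pixel columns grow to the right and rows downward; lengths in m; the calibration is good to about 2 mm. A picture is of the moment at which its call begins.
- arm.sign_off(): hands the job in; it is judged then, once.
Trained networks look in a picture, given as the dict that the camera call returned (one of the last four; its "shot" number tells which), for a name from the list of things; names that differ only in an ending like _2 or _b are one class to them, and where a whole thing is asked for, a point or a joint stands for the part that bears it (a point fixed in the world has none). Each returns a list of dicts, best first, with "conf" (0 to 1); they miss things now and then, are a little off and sometimes report something else, mostly with a low value. They report only what shows in the picture. A call takes as long as a camera call. They do not tell look-alikes from the thing itself.
- arm.trace(picture, name): "region" (384x512 bool, what is visible of it) and "location" ([column, row] in pixels, amid what is visible of it).
- arm.place_of(picture, name): "location" ([column, row] in pixels: a listed point, or the origin of a listed thing).
The state is a dict: "time_s": time; "qpos": joint angles; "joint_velocities": joint speeds; "effort": joint torques, N m; "eef_pos": TCP position; "tcp_rot": TCP orientation; "force": force on the tool from outside, world axes, zero at the start; "wrist_torque": the same for the moment, N m; "width": finger opening in m; "grip_force": force on a finger pad.
Only numpy, scipy, OpenCV 4.12 (cv2) and the standard library are available. Lean on these libraries where they do the work, as an engineer would, in place of code of your own. Each camera call takes 0.05 s, during which the arm holds its last target. There are 200 camera calls.

## Working session

There is one attempt and no reset: what is moved stays moved. The work goes in short steps, Python scripts to look and compute and a tool call to move; the robot and the scene stay as the last step left them, time stands still between calls to the robot, and variables do not carry over. Pictures are saved under pics/ and viewed, at most 10 in all, crops included, and the job is handed in when it is done.

Besides the shell and the picture viewer there is one more tool, called after "Emit:" by a JSON object that holds its "fn" and its "kwargs". drive_tool: Moves the arm, as the interface text tells. Its arguments: {"type":"object","properties":{"increments":{"type":"string"},"squeeze":{"type":"number"}},"required":["increments"]}

```bash
mkdir -p pics; cat > h.py <<'E'
import numpy as np, cv2
from workcell import arm
def ray(p,uv):
    n=cv2.undistortPoints(np.array([[uv]],float),p["camera_matrix"],np.array(p["dist_coeffs"],float))[0,0]
    V=np.array(p["view"]);R,t=V[:3,:3],V[:3,3]
    return -R.T@t, R.T@np.array([n[0],n[1],1.])
def at_depth(p,uv,d):
    c,r=ray(p,uv); return c+r*d
def at_z(p,uv,z):
    c,r=ray(p,uv); return c+r*(z-c[2])/r[2]
def dep(p,uv):
    c,r=int(round(uv[0])),int(round(uv[1])); w=p["depth"][max(r-1,0):r+2,max(c-1,0):c+2]; w=w[w>0]
    return np.median(w) if w.size else 0
def save(n,p,box=None,s=1):
    f=p["frame"][:,:,::-1]
    if box: f=f[box[1]:box[3],box[0]:box[2]]
    cv2.imwrite("pics/"+n,cv2.resize(f,None,fx=s,fy=s,interpolation=cv2.INTER_CUBIC))
E
python3 - <<'E'
from h import *
np.set_printoptions(precision=4,suppress=True)
for c in("top","side"):
    p=arm.read_camera(c); save(c+"0.png",p,None,1.5)
    print(c,"cam at",ray(p,(256,192))[0])
    for n in("cassette","extractor","cap_grip","catch_left_pad","catch_right_pad","tape"):
        for r in arm.place_of(p,n)[:3]:
            u=r["location"];print(n,round(r["conf"],2),np.round(u,1),at_depth(p,u,dep(p,u)))
E
```

```text
top cam at [ 0.3384 -0.0233  1.3788]
cassette 0.65 [231.7 197.5] [0.5321 0.035  0.1371]
cassette 0.31 [233.  175.1] [0.5909 0.0323 0.159 ]
extractor 0.73 [232.2 196.5] [0.5335 0.0333 0.1461]
cap_grip 0.72 [259.3 117. ] [ 0.7775 -0.0371  0.106 ]
cap_grip 0.69 [235.6 172.5] [0.6002 0.0257 0.1504]
cap_grip 0.42 [128.5 272.6] [0.3178 0.3442 0.004 ]
catch_left_pad 0.63 [273.7 114.6] [ 0.7999 -0.081   0.0659]
catch_left_pad 0.48 [220.7 190.1] [0.5549 0.0673 0.1211]
catch_right_pad 0.54 [238.8 191.5] [0.5471 0.0154 0.1506]
catch_right_pad 0.36 [262.2 102.6] [ 0.8245 -0.0449  0.0998]
tape 0.67 [275.3 191.5] [ 0.5546 -0.0863  0.1198]
side cam at [0.4434 0.8404 0.8996]
cassette 0.64 [245.4 219.7] [0.5389 0.1043 0.1195]
cassette 0.62 [163.2 198.1] [ 0.7789 -0.0018  0.0575]
cassette 0.45 [239.5 131.2] [ 0.6282 -0.4004  0.0166]
extractor 0.84 [244.2 233.7] [0.5399 0.1162 0.0821]
extractor 0.33 [246.6 219.6] [0.536  0.104  0.1198]
cap_grip 0.51 [230.8 187.7] [0.5859 0.0311 0.1511]
cap_grip 0.49 [165.7 176.6] [ 0.7715 -0.0249  0.1161]
catch_left_pad 0.53 [164.8 172.9] [ 0.7889 -0.0682  0.0904]
catch_left_pad 0.52 [293.5 132.9] [ 0.4455 -0.4329  0.0065]
catch_left_pad 0.51 [244.8 199.9] [0.5458 0.0663 0.1483]
catch_right_pad 0.43 [147.1 182.4] [ 0.8378 -0.0493  0.0652]
catch_right_pad 0.4 [249.6 188.2] [0.5401 0.0203 0.1458]
tape 0.84 [245.2 168.4] [ 0.5632 -0.0661  0.136 ]
```

View pics/top0.png

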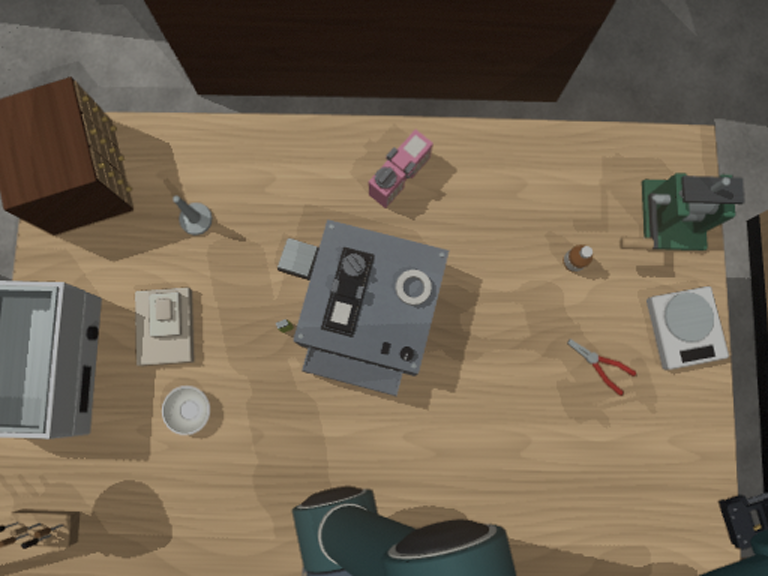

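View pics/side0.png

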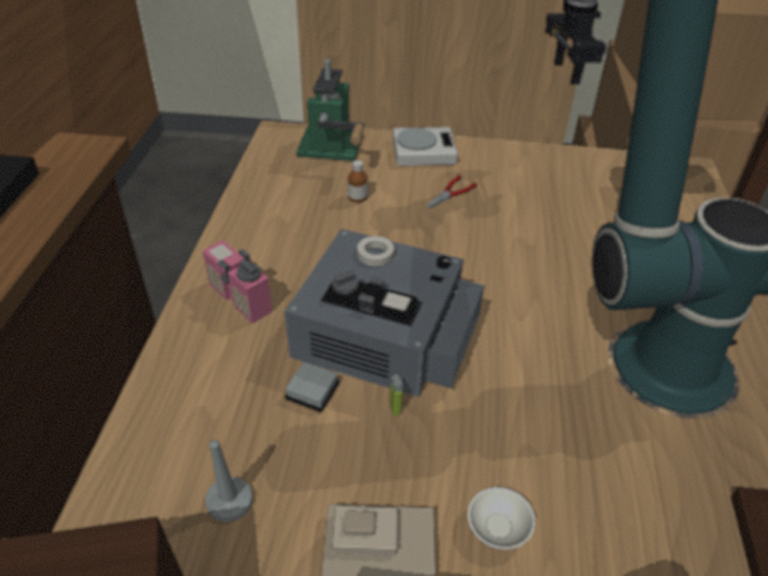

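```bash
python3 - <<'E'
from h import *
np.set_printoptions(precision=4,suppress=True)
a=arm.read_camera("top"); b=arm.read_camera("side")
A=cv2.resize(a["frame"][130:250,170:310],None,fx=4.5,fy=4.5,interpolation=cv2.INTER_CUBIC)
cv2.imwrite("pics/topcrop.png",A[:,:,::-1])
B=cv2.resize(b["frame"][150:250,180:310],None,fx=6,fy=6,interpolation=cv2.INTER_CUBIC)
cv2.imwrite("pics/sidecrop.png",B[:,:,::-1])
# world points cloud above extractor top, from both
for nm,p in(("top",a),("side",b)):
    d=p["depth"];r,c=np.nonzero(d>0)
    n=cv2.undistortPoints(np.stack([c,r],1)[:,None].astype(float),p["camera_matrix"],np.array(p["dist_coeffs"],float))[:,0]
    V=np.array(p["view"]);P=(np.c_[n,np.ones(len(n))]*d[r,c][:,None]-V[:3,3])@V[:3,:3]
    np.save(nm+"P.npy",np.c_[P,c,r,p["frame"][r,c]])
    k=(P[:,0]>.42)&(P[:,0]<.68)&(P[:,1]>-.12)&(P[:,1]<.16)
    print(nm,"top-sheet z",np.median(P[k&(abs(P[:,2]-.12)<.01)][:,2]))
    for lo,hi in((.13,.14),(.132,.142),(.142,.156),(.156,.166),(.166,.18)):
        m=k&(P[:,2]>lo)&(P[:,2]<hi);print(lo,hi,m.sum(),P[m].min(0) if m.any() else'',P[m].max(0) if m.any() else'')
    for n in("cassette","extractor","tape"):
        for t in arm.trace(p,n)[:2]:
            m=t["region"].astype(np.uint8);print(nm,n,t["conf"],m.sum(),t["location"],cv2.minAreaRect(cv2.findNonZero(m)))
E
```

```text
top top-sheet z 0.11937507040746714
0.13 0.14 813 [ 0.4201 -0.1179  0.13  ] [0.6199 0.074  0.14  ]
0.132 0.142 778 [ 0.4201 -0.1179  0.132 ] [0.6185 0.074  0.142 ]
0.142 0.156 316 [ 0.4827 -0.1063  0.1423] [0.6104 0.0643 0.1559]
0.156 0.166 45 [0.5743 0.0127 0.1571] [0.6047 0.0379 0.1656]
0.166 0.18 5 [0.5811 0.018  0.1666] [0.6008 0.0322 0.169 ]
top cassette 0.9 1042 [266.2, 112.1] ((265.9482727050781, 111.12069702148438), (22.505325317382812, 53.89651870727539), 41.633541107177734)
top cassette 0.68 905 [230.4, 193.2] ((231.71200561523438, 194.08399963378906), (20.929597854614258, 52.323997497558594), 10.30484676361084)
top extractor 0.62 7203 [248.1, 207.1] ((245.6780242919922, 205.64984130859375), (86.3200912475586, 104.03863525390625), 15.64224624633789)
top extractor 0.53 1937 [109.3, 217.0] ((109.0, 217.0), (52.0, 38.0), 90.0)
top tape 0.87 314 [283.3, 187.6] ((275.5, 191.5), (23.0, 23.0), 90.0)
side top-sheet z 0.11909801039701214
0.13 0.14 820 [ 0.4203 -0.1152  0.13  ] [0.619  0.0773 0.14  ]
0.132 0.142 762 [ 0.4247 -0.1152  0.132 ] [0.619  0.0772 0.1419]
0.142 0.156 315 [0.5247 0.0057 0.1423] [0.6096 0.0696 0.1559]
0.156 0.166 66 [0.5718 0.0134 0.156 ] [0.6044 0.042  0.1658]
0.166 0.18 1 [0.5857 0.0279 0.1673] [0.5857 0.0279 0.1673]
side cassette 0.86 1128 [249.2, 197.3] ((248.6418914794922, 196.39100646972656), (59.438560485839844, 23.16814613342285), 16.927513122558594)
side cassette 0.82 1548 [159.9, 187.1] ((159.0, 186.0), (60.81117630004883, 32.526912689208984), 45.0)
side extractor 0.6 8878 [260.9, 214.5] ((254.98809814453125, 206.88320922851562), (123.7842788696289, 97.03329467773438), 16.798372268676758)
side tape 0.8 383 [248.1, 164.8] ((250.5, 166.5), (19.0, 23.0), 90.0)
```

The top view shows the extractor at about (250,200) and the black cassette at (231,194), with its cap towards +x at (236,175) and the tape at (275,191). The lighter stands at (189,217) and the bench block at (197,172). Two candidates: black at top (231,194), side (249,197), and pink at top (266,111), side (160,187). The black one sits in the bay and fits the description; the pink one is excluded. I'll confirm in a crop.

View pics/topcrop.png

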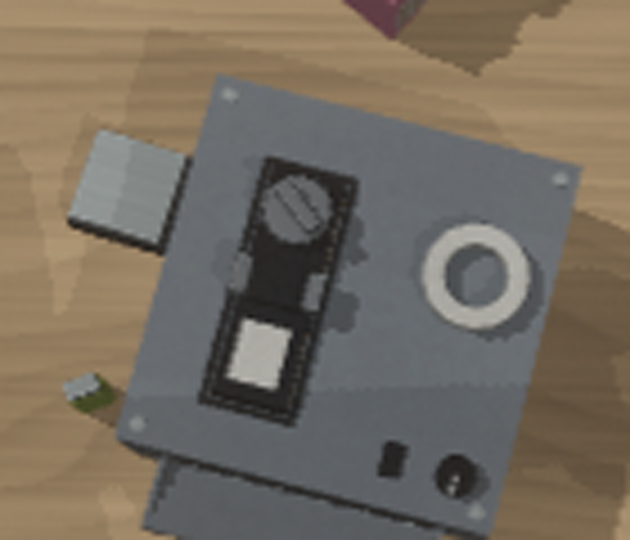

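View pics/sidecrop.png

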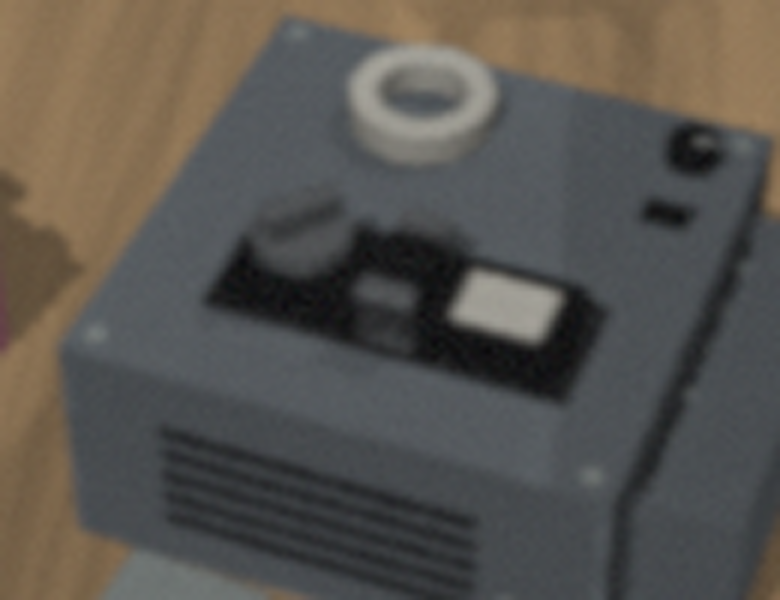

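```bash
python3 - <<'E'
from h import *
np.set_printoptions(precision=4,suppress=True)
for nm in("top","side"):
    D=np.load(nm+"P.npy");P=D[:,:3]
    k=(P[:,0]>.40)&(P[:,0]<.72)&(P[:,1]>-.16)&(P[:,1]<.18)
    def rect(m,s=1000):
        r=cv2.minAreaRect((P[m][:,:2]*s).astype(np.float32));return np.round(r[0],1),np.round(r[1],1),round(r[2],2)
    m=k&(abs(P[:,2]-.1195)<.004); print(nm,"sheet",rect(m))
    # cassette deck points: dark or label at z .130-.141 near centre
    near=(np.abs(P[:,1]-.04)<.055)&(P[:,0]>.44)&(P[:,0]<.64)
    m=k&near&(P[:,2]>.131)&(P[:,2]<.141);print("deck",m.sum(),rect(m),np.median(P[m][:,2]))
    m=k&near&(P[:,2]>.128);print("all>.128",m.sum(),rect(m))
    m=k&near&(P[:,2]>.1435)&(P[:,0]>.56);print("cap+bar",m.sum(),rect(m),P[m].mean(0))
    m=k&near&(P[:,2]>.1435)&(P[:,0]>.56)&(P[:,2]<.154);print("cap disc",m.sum(),rect(m),P[m].mean(0))
    m=k&near&(P[:,2]>.156);print("bar",m.sum(),rect(m),P[m].mean(0)); q=P[m][:,:2];w,v=np.linalg.eigh(np.cov(q.T));print(" bar axis deg",np.degrees(np.arctan2(v[1,1],v[0,1])),np.sqrt(w)*1000)
    m=k&near&(P[:,2]>.125)&(P[:,0]<.56);q=P[m];
    m=k&(P[:,1]<-.03)&(P[:,1]>-.14)&(P[:,2]>.127)&(P[:,0]>.5);print("tape",rect(m))
E
```

```text
top sheet (array([539.6,  -8.6]), array([240.2, 240.7]), 76.58)
deck 498 (array([544.2,  33. ]), array([ 52. , 146.4]), 76.67) 0.13576651042328258
all>.128 900 (array([544.9,  35.8]), array([ 57.8, 146.3]), 76.5)
cap+bar 185 (array([588.1,  34.8]), array([41. , 60.7]), 14.53) [0.5892 0.0255 0.153 ]
cap disc 132 (array([588.2,  35.1]), array([40.3, 61. ]), 15.54) [0.5893 0.0254 0.1493]
bar 50 (array([590.3,  25.1]), array([35.4, 10.2]), 37.33) [0.5897 0.0251 0.1629]
 bar axis deg -140.65243615601207 [ 3.1006 10.31  ]
tape (array([578.8, -84.3]), array([ 94.9, 116.4]), 82.94)
side sheet (array([537.3,  -6.8]), array([246.1, 241.3]), 76.47)
deck 541 (array([542.5,  38.5]), array([ 62. , 146.9]), 74.32) 0.13523678663204183
all>.128 977 (array([542.5,  38.5]), array([ 62. , 146.9]), 74.32)
cap+bar 185 (array([586. ,  39.1]), array([40.2, 56.9]), 11.72) [0.5863 0.0337 0.1537]
cap disc 111 (array([581.9,  34.6]), array([37.2, 60.1]), 68.83) [0.585  0.0363 0.1488]
bar 67 (array([588.1,  28.2]), array([35.5, 14.8]), 39.37) [0.5878 0.0295 0.1615]
 bar axis deg -142.78704079643774 [ 3.4269 10.8201]
tape (array([551. , -82.9]), array([62. , 66.4]), 8.48)
```

Both crops confirm the black cassette. Its cap is at crop (296,208), the catches at (240,270) and (315,290), and the bar is turned well off the long axis. Sizes agree (sheet 240x240, cassette 146 long, heights 0.120/0.136/0.164).

```bash
cat >> h.py <<'E'
def delta(target,ydir_deg):
    s=arm.read_state();p=np.array(s["eef_pos"]);R=np.array(s["tcp_rot"])
    d=np.array(target)-p
    cy=np.degrees(np.arctan2(R[1,1],R[0,1])); w=(ydir_deg-cy+90)%180-90
    print("t",s["time_s"],"pos",p.round(4),"yaw_y",round(cy,2),"d_tool",(R.T@d).round(4),"turn_z(tool) rad",round(-np.radians(w),4),"tilt",R[:,2].round(4),"q",np.round(s["qpos"],3),"F",np.round(s["force"],1),"M",np.round(s["wrist_torque"],3),"w",s["width"],s["grip_force"])
E
python3 - <<'E'
from h import *
delta([.5895,.0258,.239],128.5)
print(arm.read_state()["tcp_rot"])
E
```

```text
t 1.1 pos [ 0.1877 -0.6484  0.2387] yaw_y -73.85 d_tool [ 5.734e-01 -5.358e-01 -3.000e-04] turn_z(tool) rad -0.3901 tilt [ 0. -0. -1.] q [-1.326  0.264  1.604  0.     1.274 -0.037] F [ 0.5 -0.6 -0.2] M [-0.033 -0.025 -0.005] w 0.08812713627966559 0.0
[[ 9.60552582e-01  2.78098431e-01  6.72417995e-06]
 [ 2.78098431e-01 -9.60552582e-01 -2.54888403e-05]
 [-6.29478077e-07  2.63533552e-05 -1.00000000e+00]]
```

Emit:
{"fn": "drive_tool", "kwargs": {"increments": "0.088 0.034 -0.032 0 0 0 0;0.088 0.034 -0.032 0 0 0 0;0.088 0.034 -0.032 0 0 0 0;0.088 0.034 -0.032 0 0 0 0;0.088 0.034 -0.032 0 0 0 0;0.088 0.034 -0.032 0 0 0 0;0.088 0.034 -0.032 0 0 0 0;0.088 0.034 -0.032 0 0 0 0"}}

```text
time_s: 1.9
eef_pos: [0.3785, -0.3252, 0.2391]
tcp_rot: [[0.961, 0.278, 0.001], [0.278, -0.961, -0.001], [0.001, 0.001, -1.0]]
force: [1.2, -0.4, -0.1]
width: 0.088
grip_force: 0.0
```

Emit:
{"fn": "drive_tool", "kwargs": {"increments": "0.04 0.034 -0.032 0 0 0 0;0.04 0.034 -0.032 0 0 0 0;0.04 0.034 -0.032 0 0 0 0;0.04 0.034 -0.032 0 0 0 0;0.04 0.034 -0.032 0 0 0 0;0.04 0.034 -0.032 0 0 0 0;0.04 0.03 -0.025 0 0 0 0;0.04 0 0 0 0 0 0"}}

```text
time_s: 2.7
eef_pos: [0.5443, -0.0496, 0.2389]
tcp_rot: [[0.959, 0.283, 0.002], [0.283, -0.959, 0.001], [0.002, -0.001, -1.0]]
force: [0.1, -1.4, 0.2]
width: 0.0401
grip_force: 0.0
```

Emit:
{"fn": "drive_tool", "kwargs": {"increments": "0.04 0 0 0 0 0 -0.1;0.04 0 0 0 0 0 -0.1;0.04 0 0 0 0 0 -0.1;0.04 0 0 0 0 0 -0.09;0.04 0 0 0 0 0 0"}}

```text
time_s: 3.2
eef_pos: [0.5418, -0.054, 0.2388]
tcp_rot: [[0.783, 0.622, -0.0], [0.622, -0.783, -0.0], [-0.0, 0.0, -1.0]]
force: [-0.3, -1.3, 0.4]
width: 0.04
grip_force: 0.0
```

```bash
python3 - <<'E'
from h import *
delta([.5895,.0258,.175],128.5)
E
```

```text
t 3.2 pos [ 0.5418 -0.054   0.2388] yaw_y -51.53 d_tool [ 0.087  -0.0328  0.0637] turn_z(tool) rad -0.0005 tilt [-2.e-04 -3.e-04 -1.e+00] q [-0.145  0.017  1.884 -0.     1.241  0.755] F [-0.3 -1.3  0.4] M [-0.001 -0.047 -0.009] w 0.04004229633099068 0.0
```

Emit:
{"fn": "drive_tool", "kwargs": {"increments": "0.04 0.029 -0.011 0 0 0 0;0.04 0.029 -0.011 0 0 0 0;0.04 0.029 -0.011 0 0 0 0;0.04 0 0 0.022 0 0 0;0.04 0 0 0.022 0 0 0;0.04 0 0 0.02 0 0 0;0.04 0 0 0 0 0 0"}}

```text
time_s: 3.9
eef_pos: [0.5871, 0.0262, 0.1712]
tcp_rot: [[0.784, 0.621, -0.007], [0.621, -0.784, -0.0], [-0.005, -0.004, -1.0]]
force: [0.0, -0.2, -0.5]
width: 0.0401
grip_force: 0.0
```

```bash
python3 - <<'E'
from h import *
delta([.5895,.0258,.153],128.5)
p=arm.read_camera("side"); save("side1.png",p,(180,120,310,240),5)
E
```

```text
t 3.9 pos [0.5871 0.0262 0.1712] yaw_y -51.63 d_tool [0.0017 0.0019 0.0182] turn_z(tool) rad -0.0023 tilt [-6.7e-03 -2.0e-04 -1.0e+00] q [ 0.002  0.156  1.862 -0.     1.13   0.904] F [ 0.  -0.2 -0.5] M [-0.007  0.037  0.026] w 0.0401215216385272 0.0
```

View pics/side1.png

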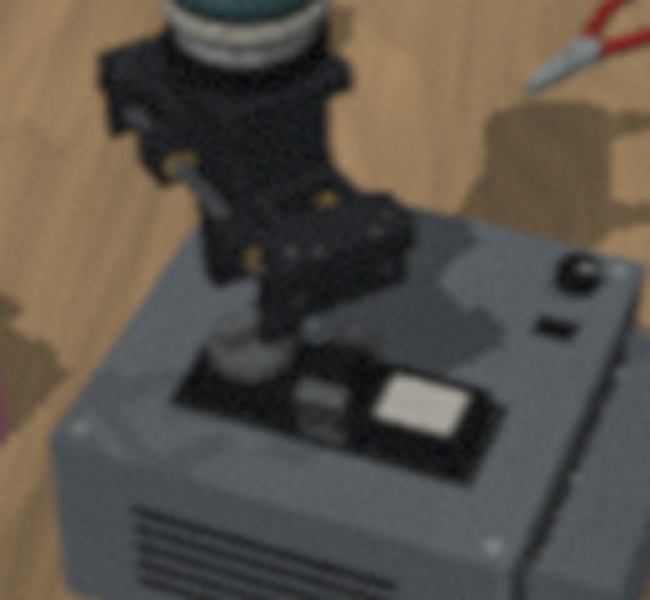

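The fingers straddle the cap, with the finger at crop (280,310) and the cap at (245,345). Next I descend and close.

Emit:
{"fn": "drive_tool", "kwargs": {"increments": "0.04 0.002 0.002 0.006 0 0 0;0.04 0 0 0.006 0 0 0;0.04 0 0 0.005 0 0 0;0.04 0 0 0 0 0 0;0.04 0 0 0 0 0 0", "squeeze": 15}}

```text
time_s: 4.45
eef_pos: [0.5926, 0.0263, 0.1578]
tcp_rot: [[0.783, 0.622, -0.0], [0.622, -0.783, 0.0], [-0.0, -0.0, -1.0]]
force: [-0.8, -0.3, 0.1]
width: 0.0398
grip_force: 0.0
```

Emit:
{"fn": "drive_tool", "kwargs": {"increments": "0.02 0 0 0 0 0 0;0 0 0 0 0 0 0;0 0 0 0 0 0 0;0 0 0 0 0 0 0;0 0 0 0 0 0 0;0 0 0 0 0 0 0"}}

```text
time_s: 5.05
eef_pos: [0.5923, 0.0267, 0.1579]
tcp_rot: [[0.783, 0.622, -0.0], [0.622, -0.783, 0.001], [-0.0, -0.001, -1.0]]
force: [-1.6, 1.5, 1.3]
width: 0.0099
grip_force: 15.0
```

```bash
python3 - <<'E'
from h import *
delta([.5895,.0258,.153],76.6)
E
```

```text
t 5.05 pos [0.5923 0.0267 0.1579] yaw_y -51.51 d_tool [-0.0028 -0.0011  0.0049] turn_z(tool) rad 0.9056 tilt [-5.e-04  5.e-04 -1.e+00] q [3.000e-03 1.740e-01 1.868e+00 1.000e-03 1.101e+00 9.010e-01] F [-1.6  1.5  1.3] M [ 0.298  0.305 -0.008] w 0.009869145640078663 14.996620863676071
```

Emit:
{"fn": "drive_tool", "kwargs": {"increments": "0.03 0 0 0 0 0 0;0.03 0 0 0 0 0 0;0.03 -0.002 -0.001 0.004 0 0 0;0.03 0 0 0 0 0 0;0.03 0 0 0 0 0 0"}}

```text
time_s: 5.55
eef_pos: [0.5901, 0.0258, 0.1533]
tcp_rot: [[0.783, 0.622, -0.001], [0.622, -0.783, -0.0], [-0.0, -0.0, -1.0]]
force: [-0.1, -0.7, 0.6]
width: 0.0297
grip_force: 0.0
```

Emit:
{"fn": "drive_tool", "kwargs": {"increments": "0 0 0 0 0 0 0;0 0 0 0 0 0 0;0 0 0 0 0 0 0;0 0 0 0 0 0 0;0 0 0 0 0 0 0", "squeeze": 18}}

```text
time_s: 6.05
eef_pos: [0.5903, 0.026, 0.1537]
tcp_rot: [[0.783, 0.622, -0.0], [0.622, -0.783, 0.0], [-0.0, -0.0, -1.0]]
force: [-0.3, 0.9, 0.3]
width: 0.0098
grip_force: 18.0
```

```bash
python3 - <<'E'
from h import *
delta([.5895,.0258,.153],76.6)
E
```

```text
t 6.05 pos [0.5903 0.026  0.1537] yaw_y -51.51 d_tool [-0.0008 -0.0004  0.0007] turn_z(tool) rad 0.9057 tilt [-1.e-04  2.e-04 -1.e+00] q [0.002 0.174 1.876 0.    1.092 0.901] F [-0.3  0.9  0.3] M [ 0.035  0.065 -0.012] w 0.009823469425548828 17.98553377389908
```

Emit:
{"fn": "drive_tool", "kwargs": {"increments": "0 0 0 0 0 0 0.12;0 0 0 0 0 0 0.12;0 0 0 0 0 0 0.12;0 0 0 0 0 0 0.12;0 0 0 0 0 0 0.12;0 0 0 0 0 0 0.12;0 0 0 0 0 0 0.1;0 0 0 0 0 0 0"}}

```text
time_s: 6.85
eef_pos: [0.5906, 0.0256, 0.1538]
tcp_rot: [[0.989, -0.148, 0.0], [-0.148, -0.989, -0.0], [0.0, 0.0, -1.0]]
force: [1.1, 0.1, -1.1]
width: 0.0098
grip_force: 18.0
```

```bash
python3 - <<'E'
from h import *
delta([.5895,.0258,.153],76.6)
E
```

```text
t 6.85 pos [0.5906 0.0256 0.1538] yaw_y -98.51 d_tool [-0.0011 -0.      0.0008] turn_z(tool) rad 0.0854 tilt [ 4.e-04 -4.e-04 -1.e+00] q [ 1.000e-03  1.740e-01  1.876e+00 -0.000e+00  1.092e+00  1.721e+00] F [ 1.1  0.1 -1.1] M [ 0.048 -0.124 -0.055] w 0.00981821695563916 17.98341304063797
```

Emit:
{"fn": "drive_tool", "kwargs": {"increments": "0 0 0 0 0 0 0.05;0 0 0 0 0 0 0.03;0 0 0 0 0 0 0.01;0 0 0 0 0 0 0.01;0 0 0 0 0 0 0"}}

```text
time_s: 7.35
eef_pos: [0.5905, 0.0258, 0.1537]
tcp_rot: [[0.97, -0.245, 0.0], [-0.245, -0.97, -0.0], [0.0, 0.0, -1.0]]
force: [1.3, -2.2, -0.2]
width: 0.0098
grip_force: 18.0
```

```bash
python3 - <<'E'
from h import *
delta([.5895,.0258,.153],76.6)
E
```

```text
t 7.35 pos [0.5905 0.0258 0.1537] yaw_y -104.16 d_tool [-0.001   0.0002  0.0007] turn_z(tool) rad -0.0133 tilt [ 3.e-04 -2.e-04 -1.e+00] q [ 0.002  0.174  1.876 -0.     1.092  1.82 ] F [ 1.3 -2.2 -0.2] M [-0.161 -0.106  0.152] w 0.009846998776899886 18.015356361865997
```

Emit:
{"fn": "drive_tool", "kwargs": {"increments": "0 0 0 0 0 0 0;0 0 0 0 0 0 0.015;0 0 0 0 0 0 0.015;0 0 0 0 0 0 0", "squeeze": 30}}

```text
time_s: 7.75
eef_pos: [0.5903, 0.0256, 0.1537]
tcp_rot: [[0.962, -0.275, -0.0], [-0.275, -0.962, -0.001], [0.0, 0.001, -1.0]]
force: [-0.3, -2.5, 0.5]
width: 0.0101
grip_force: 30.3
```

```bash
python3 - <<'E'
from h import *
delta([.5895,.0258,.153],76.6)
E
```

```text
t 7.75 pos [0.5903 0.0256 0.1537] yaw_y -105.93 d_tool [-0.0008  0.      0.0007] turn_z(tool) rad -0.0442 tilt [-2.e-04 -6.e-04 -1.e+00] q [ 2.000e-03  1.740e-01  1.876e+00 -1.000e-03  1.092e+00  1.851e+00] F [-0.3 -2.5  0.5] M [-0.378 -0.003  0.367] w 0.010060707464278304 30.265676379203796
```

Emit:
{"fn": "drive_tool", "kwargs": {"increments": "0.03 0 0 0 0 0 0;0.03 0 0 0 0 0 0;0.03 0 0 -0.02 0 0 0;0.08 0 0 -0.03 0 0 0;0.08 0 0 -0.03 0 0 -0.044;0.08 0 0 0 0 0 0;0.08 -0.024 0 0 0 0 0;0.08 -0.023 0 0 0 0 0"}}

```text
time_s: 8.55
eef_pos: [0.544, 0.0371, 0.2328]
tcp_rot: [[0.972, -0.233, -0.001], [-0.233, -0.972, 0.001], [-0.001, -0.0, -1.0]]
force: [0.4, -0.1, 0.0]
width: 0.068
grip_force: 0.0
```

Emit:
{"fn": "drive_tool", "kwargs": {"increments": "0.08 0 0 0 0 0 0;0.08 0 0 0 0 0 0;0.08 0 0 0 0 0 0"}}

```text
time_s: 8.85
eef_pos: [0.5453, 0.0368, 0.2334]
tcp_rot: [[0.973, -0.232, 0.0], [-0.232, -0.973, 0.0], [0.0, -0.0, -1.0]]
force: [-0.0, 0.0, -0.1]
width: 0.08
grip_force: 0.0
```

```bash
python3 - <<'E'
from h import *
np.set_printoptions(precision=4,suppress=True)
delta([.5444,.0365,.126],76.6)
a=arm.read_camera("top");p=arm.read_camera("side")
A=cv2.resize(a["frame"][145:235,195:275],None,fx=5,fy=5,interpolation=cv2.INTER_CUBIC)
B=cv2.resize(p["frame"][150:240,195:265],None,fx=5,fy=5,interpolation=cv2.INTER_CUBIC)
cv2.imwrite("pics/both2.png",np.hstack([A,B])[:,:,::-1])
for n in("cap_grip","catch_left_pad","catch_right_pad"):
    for t in arm.place_of(p,n)[:3]: print(n,t["conf"],t["location"],at_z(p,t["location"],.157 if n=="cap_grip" else .14))
d=p["depth"];r,c=np.nonzero(d>0)
n=cv2.undistortPoints(np.stack([c,r],1)[:,None].astype(float),p["camera_matrix"],np.array(p["dist_coeffs"],float))[:,0]
V=np.array(p["view"]);P=(np.c_[n,np.ones(len(n))]*d[r,c][:,None]-V[:3,3])@V[:3,:3]
m=(abs(P[:,0]-.59)<.03)&(abs(P[:,1]-.027)<.03)&(P[:,2]>.156)&(P[:,2]<.17)
q=P[m][:,:2];w,v=np.linalg.eigh(np.cov(q.T));print(m.sum(),P[m].mean(0),np.degrees(np.arctan2(v[1,1],v[0,1])),np.sqrt(w)*1e3,cv2.minAreaRect((q*1000).astype(np.float32)))
E
```

```text
t 8.85 pos [0.5453 0.0368 0.2334] yaw_y -103.43 d_tool [-0.0008  0.0005  0.1074] turn_z(tool) rad -0.0006 tilt [ 0.0002  0.0001 -1.    ] q [0.022 0.024 1.886 0.    1.231 1.827] F [-0.   0.  -0.1] M [ 0.021 -0.008  0.02 ] w 0.08003116781203598 0.0
cap_grip 0.73 [229.4, 186.2] [0.5891 0.0325 0.157 ]
cap_grip 0.64 [168.4, 174.2] [0.75   0.0103 0.157 ]
cap_grip 0.5 [249.3, 169.1] [ 0.549 -0.04   0.157]
catch_left_pad 0.58 [161.9, 172.3] [ 0.7759 -0.0137  0.14  ]
catch_left_pad 0.46 [245.8, 201.7] [0.5437 0.0637 0.14  ]
catch_right_pad 0.42 [150.3, 180.2] [0.7969 0.021  0.14  ]
catch_right_pad 0.39 [250.9, 187.6] [0.5379 0.0112 0.14  ]
69 [0.5879 0.0297 0.1613] 165.64987251314778 [ 3.4124 10.8134] ((588.482666015625, 27.691162109375), (13.32232666015625, 35.42045974731445), 78.2344741821289)
```

View pics/both2.png

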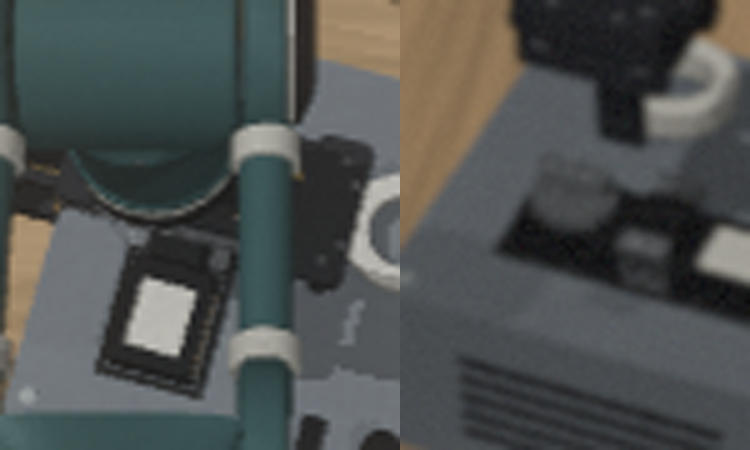

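Left half: arm over the cassette, label at (160,315). Right half: the cap bar now lies along the cassette at (578,170), and the left catch pad is at (643,255). The cap is home: the torque rose to 0.37 N m at its stop and the bar measures -14.4° against the cassette's -13.4°. Now descending on the catches.

Emit:
{"fn": "drive_tool", "kwargs": {"increments": "0.08 -0.001 0 0.03 0 0 0;0.08 0 0 0.03 0 0 0;0.08 0 0 0.025 0 0 0;0.08 0 0 0.012 0 0 0;0.08 0 0 0.006 0 0 0;0.08 0 0 0.004 0 0 0;0.08 0 0 0 0 0 0;0.08 0 0 0 0 0 0", "squeeze": 30}}

```text
time_s: 9.9
eef_pos: [0.5447, 0.0371, 0.1279]
tcp_rot: [[0.973, -0.232, 0.002], [-0.232, -0.973, 0.0], [0.002, -0.001, -1.0]]
force: [-0.5, -0.5, -0.2]
width: 0.0799
grip_force: 0.0
```

Emit:
{"fn": "drive_tool", "kwargs": {"increments": "0.065 0 0 0 0 0 0;0.06 0 0 0 0 0 0;0.055 0 0 0 0 0 0;0.05 0 0 0 0 0 0;0.04 0 0 0 0 0 0;0.03 0 0 0 0 0 0;0.03 0 0 0 0 0 0;0.03 0 0 0 0 0 0"}}

```text
time_s: 10.7
eef_pos: [0.5441, 0.0372, 0.1275]
tcp_rot: [[0.973, -0.232, 0.001], [-0.232, -0.973, 0.0], [0.001, -0.0, -1.0]]
force: [-0.7, 0.3, 5.8]
width: 0.0419
grip_force: 30.0
```

```bash
python3 - <<'E'
from h import *
delta([.5444,.0365,.126],76.6)
E
```

```text
t 10.7 pos [0.5441 0.0372 0.1275] yaw_y -103.43 d_tool [0.0005 0.0006 0.0015] turn_z(tool) rad -0.0005 tilt [ 8.e-04  3.e-04 -1.e+00] q [0.022 0.117 1.994 0.    1.03  1.827] F [-0.7  0.3  5.8] M [ 0.052  0.248 -0.142] w 0.041946939348626935 30.000690249726176
```

Width 41.9 mm is below the 45 mm that pressed pads should give, and there is 5.8 N upward, so I'll look before lifting.

```bash
python3 - <<'E'
from h import *
s=arm.read_state();print(s["width"],s["grip_force"],s["force"],s["wrist_torque"])
p=arm.read_camera("side"); save("side3.png",p,(195,150,295,225),8)
E
```

```text
0.041946939348626935 30.000690249726176 [-0.71114375  0.30788813  5.76978994] [ 0.05174082  0.24835958 -0.14163628]
```

View pics/side3.png

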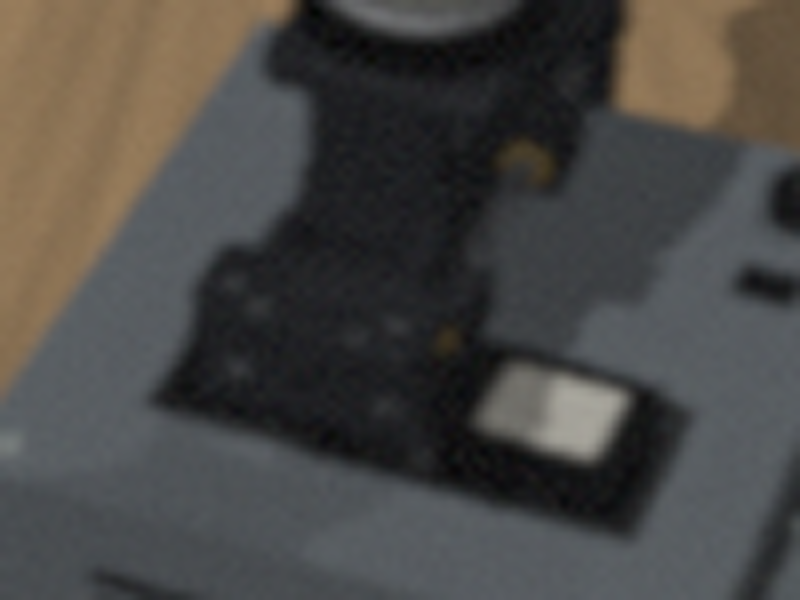

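The view shows only the gripper over the catches (finger near (400,430)) and no snag. I'll test the grip force dependence.

Emit:
{"fn": "drive_tool", "kwargs": {"increments": "0.03 0 0 0 0 0 0;0.03 0 0 0 0 0 0;0.03 0 0 0 0 0 0", "squeeze": 10}}

```text
time_s: 11.05
eef_pos: [0.544, 0.0372, 0.1272]
tcp_rot: [[0.973, -0.232, 0.001], [-0.232, -0.973, 0.0], [0.001, -0.0, -1.0]]
force: [-1.5, 2.4, 4.8]
width: 0.0438
grip_force: 10.0
```

Emit:
{"fn": "drive_tool", "kwargs": {"increments": "0.03 0 0 0 0 0 0;0.03 0 0 0 0 0 0;0.03 0 0 0 0 0 0", "squeeze": 20}}

```text
time_s: 11.35
eef_pos: [0.5441, 0.0372, 0.1274]
tcp_rot: [[0.973, -0.232, 0.001], [-0.232, -0.973, 0.0], [0.001, -0.0, -1.0]]
force: [-2.2, 1.0, 7.4]
width: 0.0427
grip_force: 20.0
```

The width scales with grip force (43.8, 42.7, 41.9 mm at 10, 20, 30 N). That means both catches are fully in, against slightly compliant stops. I'll lift gently and watch the force.

Emit:
{"fn": "drive_tool", "kwargs": {"increments": "0.03 0 0 0 0 0 0;0.03 0 0 0 0 0 0;0.03 0 0 -0.002 0 0 0;0.03 0 0 -0.002 0 0 0;0.03 0 0 -0.002 0 0 0;0.03 0 0 0 0 0 0", "squeeze": 30}}

```text
time_s: 11.95
eef_pos: [0.5434, 0.0369, 0.1323]
tcp_rot: [[0.973, -0.232, -0.001], [-0.232, -0.973, -0.0], [-0.001, 0.0, -1.0]]
force: [-0.3, 0.4, -2.4]
width: 0.0419
grip_force: 30.0
```

```bash
python3 - <<'E'
from h import *
delta([.5444,.0365,.126],76.6)
E
```

```text
t 11.95 pos [0.5434 0.0369 0.1323] yaw_y -103.42 d_tool [0.0011 0.0002 0.0063] turn_z(tool) rad -0.0004 tilt [-8.e-04 -1.e-04 -1.e+00] q [ 0.022  0.111  1.991 -0.     1.04   1.827] F [-0.3  0.4 -2.4] M [ 0.129 -0.045 -0.028] w 0.04191125923201997 29.999370209989138
```

Emit:
{"fn": "drive_tool", "kwargs": {"increments": "0.03 0 0 -0.003 0 0 0;0.03 0 0 -0.003 0 0 0;0.03 0 0 -0.003 0 0 0;0.03 0 0 -0.003 0 0 0;0.03 0 0 0 0 0 0"}}

```text
time_s: 12.45
eef_pos: [0.5442, 0.037, 0.1455]
tcp_rot: [[0.973, -0.232, 0.001], [-0.232, -0.973, 0.0], [0.001, -0.0, -1.0]]
force: [0.7, 0.8, -2.7]
width: 0.0414
grip_force: 30.0
```

```bash
cat > c.py <<'E'
from h import *
np.set_printoptions(precision=4,suppress=True)
delta([.5444,.0365,.235],76.6)
s=arm.read_state();R=np.array(s["tcp_rot"]);o=np.array(s["eef_pos"])
p=arm.read_camera("side")
d=p["depth"];r,c=np.nonzero(d>0)
n=cv2.undistortPoints(np.stack([c,r],1)[:,None].astype(float),p["camera_matrix"],np.array(p["dist_coeffs"],float))[:,0]
V=np.array(p["view"]);P=(np.c_[n,np.ones(len(n))]*d[r,c][:,None]-V[:3,3])@V[:3,:3]
q=(P-o)@np.c_[R[:,0],-R[:,1],[0,0,1]]; f=p["frame"][r,c].astype(int)
L=(q[:,0]>-.07)&(q[:,0]<-.028)&(abs(q[:,1])<.021)&(q[:,2]>-.03)&(q[:,2]<.04)&((f.min(1)>110))
print("label",L.sum(),"z world",np.median(P[L][:,2]) if L.any() else 0)
if L.sum()>10:
    a=np.linalg.lstsq(np.c_[q[L][:,:2],np.ones(L.sum())],P[L][:,2],rcond=None)[0];print("slope x,y",a[:2], "centre", np.median(q[L],0))
E
python3 c.py
```

```text
t 12.45 pos [0.5442 0.037  0.1455] yaw_y -103.42 d_tool [ 0.0004  0.0004 -0.0895] turn_z(tool) rad -0.0004 tilt [ 0.0013  0.     -1.    ] q [0.022 0.098 1.979 0.    1.064 1.827] F [ 0.7  0.8 -2.7] M [ 0.071 -0.029  0.059] w 0.041377373220456516 29.999354137689807
label 75 z world 0.15353311992341204
slope x,y [-0.0469  0.0461] centre [-0.0513  0.0025  0.008 ]
```

It rises with the tool (label +17.5 mm, force about -2.7 N). Lifting on.

Emit:
{"fn": "drive_tool", "kwargs": {"increments": "0.03 0 0 -0.006 0 0 0;0.03 0 0 -0.008 0 0 0;0.03 0 0 -0.01 0 0 0;0.03 0 0 -0.01 0 0 0;0.03 0 0 -0.01 0 0 0;0.03 0 0 -0.01 0 0 0;0.03 0 0 -0.006 0 0 0;0.03 0 0 0 0 0 0"}}

```text
time_s: 13.3
eef_pos: [0.5446, 0.037, 0.2063]
tcp_rot: [[0.973, -0.232, 0.003], [-0.232, -0.973, 0.0], [0.002, -0.001, -1.0]]
force: [0.3, 0.5, -3.7]
width: 0.0414
grip_force: 30.0
```

Emit:
{"fn": "drive_tool", "kwargs": {"increments": "0.03 0 0 -0.008 0 0 0;0.03 0 0 -0.01 0 0 0;0.03 0 0 -0.01 0 0 0;0.03 0 0 -0.008 0 0 0;0.03 0 0 -0.004 0 0 0;0.03 0 0 0 0 0 0;0.03 0 0 0 0 0 0;0.03 0 0 0 0 0 0"}}

```text
time_s: 14.1
eef_pos: [0.5433, 0.037, 0.2441]
tcp_rot: [[0.973, -0.232, -0.001], [-0.232, -0.973, -0.0], [-0.001, 0.0, -1.0]]
force: [0.1, 0.1, -2.8]
width: 0.0418
grip_force: 30.0
```

```bash
python3 c.py; python3 - <<'E'
from h import *
p=arm.read_camera("side"); save("side4.png",p,(170,90,320,240),4)
for n in("catch_left","catch_right"):
    pass
E
```

```text
t 14.1 pos [0.5433 0.037  0.2441] yaw_y -103.42 d_tool [0.0012 0.0002 0.0091] turn_z(tool) rad -0.0004 tilt [-0.0011 -0.     -1.    ] q [0.022 0.014 1.876 0.    1.252 1.827] F [ 0.1  0.1 -2.8] M [0.064 0.013 0.029] w 0.041811077832082 29.999337894259952
label 81 z world 0.2522771454328202
slope x,y [-0.0354 -0.0037] centre [-0.0523  0.0011  0.0082]
```

View pics/side4.png

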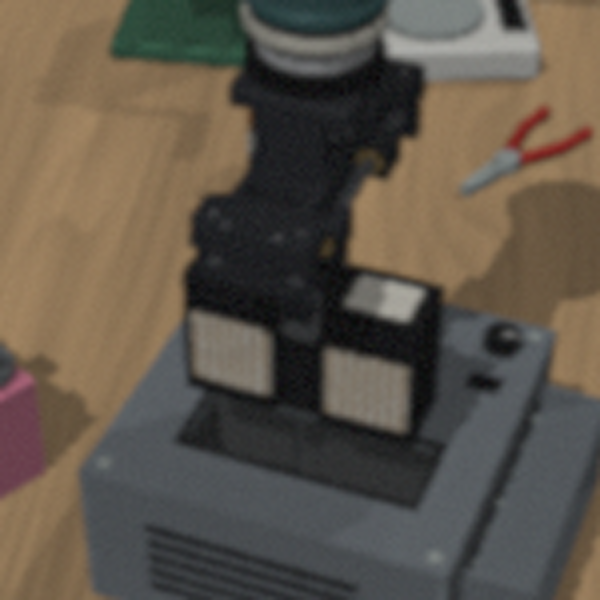

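The cassette is out and held by its catches: underside at crop (190-410, 385-435), empty bay below it at (310,455). One check of level against the pre-lift picture, plus the tape's position.

```bash
python3 - <<'E'
from h import *
np.set_printoptions(precision=4,suppress=True)
delta([.5444,.0365,.235],76.6)
s=arm.read_state();R=np.array(s["tcp_rot"]);o0=np.array(s["eef_pos"])
def cloud(p):
    d=p["depth"];r,c=np.nonzero(d>0)
    n=cv2.undistortPoints(np.stack([c,r],1)[:,None].astype(float),p["camera_matrix"],np.array(p["dist_coeffs"],float))[:,0]
    V=np.array(p["view"]);P=(np.c_[n,np.ones(len(n))]*d[r,c][:,None]-V[:3,3])@V[:3,:3]
    return np.c_[P,c,r,p["frame"][r,c]]
p=arm.read_camera("side")
for nm,D,z0 in(("before",np.load("sideP.npy"),.1275),("now",cloud(p),o0[2])):
    P=D[:,:3];o=np.r_[o0[:2],z0];q=(P-o)@np.c_[R[:,0],-R[:,1],[0,0,1]];f=D[:,5:8]
    L=(q[:,0]>-.07)&(q[:,0]<-.028)&(abs(q[:,1])<.021)&(q[:,2]>-.03)&(q[:,2]<.04)&(f.min(1)>110)
    print(nm,L.sum(),np.median(q[L],0),np.linalg.lstsq(np.c_[q[L][:,:2],np.ones(L.sum())],P[L][:,2],rcond=None)[0])
    if nm=="now":
        S=(abs(q[:,1]-.023)<.008)&(abs(q[:,0])<.08)&(q[:,2]<.005)&(q[:,2]>-.1)
        for a in np.arange(-.07,.07,.02):
            m=S&(q[:,0]>a)&(q[:,0]<a+.02)
            if m.any(): print(round(a+.01,2),m.sum(),"low z",np.sort(P[m][:,2])[:3])
print([ (t["conf"],at_z(p,t["location"],.12)) for t in arm.place_of(p,"tape")[:1]])
E
```

```text
t 14.2 pos [0.5434 0.037  0.2441] yaw_y -103.42 d_tool [0.0011 0.0003 0.0091] turn_z(tool) rad -0.0003 tilt [-0.0011 -0.     -1.    ] q [ 0.022  0.014  1.876 -0.     1.252  1.827] F [-0.   0.1 -3.5] M [0.012 0.063 0.018] w 0.04164703241485087 29.999457048252225
before 114 [-0.0452  0.0008  0.008 ] [0.0072 0.0281 0.1358]
now 83 [-0.0515  0.0021  0.0082] [0.0166 0.0345 0.2531]
-0.06 225 low z [0.163  0.1631 0.1642]
-0.04 219 low z [0.1633 0.1645 0.1646]
-0.02 185 low z [0.1633 0.164  0.1641]
0.0 140 low z [0.1639 0.1664 0.1665]
0.02 224 low z [0.1631 0.1643 0.1654]
0.04 213 low z [0.1625 0.1632 0.164 ]
0.06 206 low z [0.162  0.1636 0.1645]
0.08 24 low z [0.161  0.1672 0.1719]
[]
```

The cassette is level within noise, its underside is at 0.163 m (about 43 mm clear), and the arm is still.

```bash
python3 -c "
from workcell import arm
print(arm.sign_off())"
```

```text
the job is handed in; nothing more can be done
None
```

I turned the cap clockwise to its stop, pinched both catches and lifted the cassette straight out. It is held level and still about 43 mm above the extractor, and the job was handed in at about 14 s; I couldn't re-measure the tape at the end, and the result wasn't reported.

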